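# Load the matching packing board onto the carving fixture

### The job

Pick the packing board whose two holes match the spacing of the two upright posts on the carving fixture, and thread it down over both posts until it lies flat on the fixture's base. Let go of it, and leave the other two packing boards where they are.

Things in the scene. Friction and masses are not known exactly. Their poses are not given: they have to be found in the camera images.
- fixture: Carving fixture fixed to the bench: a green-painted steel base 220 mm (its x) by 100 mm (its y) by 30 mm high, with two upright brass posts 12 mm in diameter at x = -60 and +60 mm, y = 0 (120 mm apart), standing 50 mm above the base (tips 80 mm above the bench), the last 7 mm tapered to 6 mm. Origin: centre of the base's underside, on the bench; x along the line of the posts, z up. A board threaded home rests on the base with its underside 30 mm above the bench.
- wide_board: The matching packing board, of dark brown wood, 180 mm long (its x), 54 mm wide (its y), 20 mm thick, 80 to 170 g; it lies flat, loose on the bench. Origin: centre of its underside, z up. Two through holes of 32 mm diameter at x = -60 and +60 mm, y = 0 (120 mm apart): 10 mm of play all round each post. Solid in the middle, where it can be gripped across its width; either end may go on either post.
- close_board: Not wanted: packing board of mid-brown wood, 180 mm long (its x), 54 mm wide (its y), 20 mm thick, 80 to 170 g; it lies flat, loose on the bench. Origin: centre of its underside, z up. Two 32 mm through holes at x = -30 and +30 mm (60 mm apart), too close for the posts. To be left where it is.
- single_board: Not wanted: packing board of pale plywood, 180 mm long (its x), 54 mm wide (its y), 20 mm thick, 80 to 170 g; it lies flat, loose on the bench. Origin: centre of its underside, z up. One 32 mm through hole in the middle. To be left where it is.
There are look-alikes about, which are no part of the job. Leave any red or turquoise look-alike of the wide_board alone.

How it is judged:
At the end, for the whole second after the job is handed in: The wide-spaced board rests flat on the fixture base, posts through its holes: underside 25 to 35 mm above the fixture's underside, centre within 18 mm of the fixture's, long axis within 0.3 rad of the line of posts, tilt under 0.09 rad, slower than 0.03 m/s (horizontal distance between wide_board and fixture below 0.018 m and angle between the x axis of wide_board and the x axis of fixture, either way round below 0.3 rad and z of wide_board in the frame of fixture between 0.025 and 0.035 m and angle between wide_board's own z axis and vertical below 0.09 rad and linear speed of wide_board below 0.03 m/s); the robot touches nothing.
It fails at once if one of the other two packing boards is moved by more than 30 mm (distance of any of close_board, single_board from where it was at the start of the episode above 0.03 m).
It also fails if it takes over 35 s, if anything falls off the work surface, if the arm or the gripper's body presses on something with over 40 N, if the wrist force passes 120 N, or if a joint passes its speed limit or range.

### The arm

A 6-joint arm with a two-finger parallel gripper is mounted at the origin on the work surface. World frame = base frame: x ahead of the robot, y to its left, z up, the work surface at z = 0. Lengths are in m, angles in rad, forces in N, time in s.
With the tool pointing down it reaches from about 0.375 to 0.975 m from the base axis. Payload 3.8 kg.
Tool frame: the origin (TCP) lies midway between the tips of the shut fingers; the grasp point (between the pads) lies 19 mm behind it; z points along the fingers, y is the line along which they close (so a half turn about z gives the same grasp; the last joint's range is limited). The gripper opens to 88 mm and grips with 3 to 60 N. Pads are 18 mm wide; open, the fingers measure 123 mm over their backs; the gripper's body (75 mm by 187 mm) begins 45 mm behind the grasp point.
Start: joints at [-1.376, 0.264, 1.604, -0, 1.274, -0.037], TCP at [0.155, -0.657, 0.204] pointing down, gripper open.
Joint ranges: [-2.63, 2.63], [-0.94, 2.18], [0.31, 2.57], [-1.31, 4.45], [0, 2.66], [-2.55, 2.55]. Speed limits (rad/s): [2.57, 2.57, 3.14, 3.14, 3.14, 3.14].

### API

Orientations are given as a rotation vector (axis times angle).
In Python, from cell import manip, inverse_kinematics, cams, order gives the robot as it stands. Calls block until the motion is done:
- manip.move_pose(position, orientation): joint-space move of the TCP to a pose.
- manip.move_linear(position, rate=0.15, rot=None): straight line of the TCP; rot=None keeps the orientation; rate is the mean speed in m/s.
- manip.set_joints(angles): joint-space move.
- manip.set_gripper(opening, force=None): finger opening in m; force is the grip in N (None keeps the last); returns when the fingers have stopped.
- manip.dwell(seconds).
- inverse_kinematics(position, orientation): joint angles nearest the present ones, or None.
- manip.state(): the state.
- cams.capture(name): name is "side" or "top" or "wrist"; returns a dict with "image" (384x512x3 uint8, blue, green, red), "z_map" (384x512 float32, m along the optical axis (not along the pixel's ray), 0 where there is no reading), "intrinsics" (3x3 intrinsics, pixels), "position" and "orientation" of the camera in the world; the wrist camera has in their place "T_tool_cam" (4x4, takes a point from camera to tool coordinates, whose origin is the TCP and whose axes are the flange's). Camera axes: x right, y down, z forward; pixel columns grow to the right and rows downward; lengths in m; the calibration is good to about 2 mm. The wrist camera is an equidistant fisheye: a pixel r from the principal point sees the ray r / f radians off the axis. A picture is of the moment at which its call begins: read the wrist's pose just before it.
A pose or a line that the arm cannot do raises manip.IKError and nothing moves.
- order.close_job(): hands the job in; it is judged then, once.
The state is a dict: "clock": time; "joint_pos": joint angles; "joint_velocities": joint speeds; "tau": joint torques, N m; "tool_pos": TCP position; "tcp_rot": TCP orientation; "contact_force": force on the tool from outside, world axes, zero at the start; "moment": the same for the moment, N m; "gripper_width": finger opening in m; "grasp_force": force on a finger pad.
Only numpy, scipy, OpenCV 4.12 (cv2) and the standard library are available. Lean on these libraries where they do the work, as an engineer would, in place of code of your own. Each camera call takes 0.05 s, during which the arm holds its last target. There are 200 camera calls.

## Working session

There is one attempt and no reset: what is moved stays moved. The work goes in short steps, each a Python script; the robot and the scene stay as the last script left them, time stands still between calls to the robot, and variables do not carry over. Pictures are saved under pics/ and viewed, at most 10 in all, crops included, and the job is handed in when it is done.

```bash
mkdir -p pics; cat > h.py <<'E'
import numpy as np, cv2
from scipy.spatial.transform import Rotation as R
from cell import manip, inverse_kinematics, cams, order
def Rm(o):
    o=np.asarray(o,float)
    if o.shape==(3,3): return o
    return (R.from_quat(o) if o.size==4 else R.from_rotvec(o)).as_matrix()
def cloud(c):
    z=c["z_map"].astype(float); K=c["intrinsics"]
    v,u=np.indices(z.shape)
    P=np.stack([(u-K[0,2])/K[0,0]*z,(v-K[1,2])/K[1,1]*z,z],-1)
    return P@Rm(c["orientation"]).T+np.array(c["position"])
E
python3 - <<'E'
from h import *
ims=[]
for n in("top","side"):
    c=cams.capture(n); np.save(n+".npy",c,allow_pickle=True)
    print(n,c["position"],c["orientation"],c["intrinsics"].tolist()); cv2.imwrite(f"pics/{n}.png",c["image"])
print(manip.state())
E
```

```text
top [ 0.32201113 -0.07063457  1.26123123] [-2.16464933  2.17690277 -0.11509352] [[411.41408919402835, 0.0, 258.167710743076], [0.0, 411.41408919402835, 192.08200257642937], [0.0, 0.0, 1.0]]
side [0.38592468 0.73897798 0.73646943] [-0.11974542  2.81450876 -1.29137908] [[458.2724720649246, 0.0, 259.21173182069174], [0.0, 458.2724720649246, 185.44464087701428], [0.0, 0.0, 1.0]]
{'clock': 0.1, 'joint_pos': array([-1.37590508e+00,  2.64674597e-01,  1.60524546e+00, -2.24566267e-05,
        1.27368754e+00, -3.69148066e-02]), 'joint_velocities': array([ 0.0006253 , -0.00228214, -0.00287179,  0.00100775,  0.00077572,
       -0.00128538]), 'tau': array([ 1.30227954e-04, -5.03617823e+01, -3.58072364e+01,  7.30548310e-02,
        2.32336629e-02, -5.86865281e-05]), 'tool_pos': array([ 0.15491386, -0.65624961,  0.20281041]), 'tcp_rot': array([-3.11852024e+00, -3.63083603e-01,  2.83176124e-04]), 'contact_force': array([ 0.7147206 ,  0.19586893, -0.18198911]), 'moment': array([ 0.0038193 , -0.03411163, -0.07157122]), 'grasp_force': 0.0, 'gripper_width': 0.08842199771439484}
```

View pics/top.png

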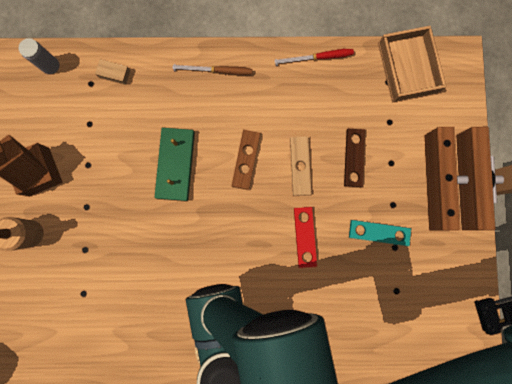

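The top view shows the dark wide board at (355,158) with its holes about 40 px (120 mm) apart. The green fixture is at (175,163), the close board at (247,160) and the single board at (301,166). The red and turquoise look-alikes are lower in the picture.

```bash
python3 - <<'E'
from h import *
c=np.load("top.npy",allow_pickle=True).item(); P=cloud(c)
for n,(u0,u1,v0,v1),lo,hi in(("fix",(145,205,115,212),.022,.04),("posts",(145,205,115,212),.06,.095),("wide",(338,374,118,198),.011,.03),("single",(283,320,125,205),.011,.03),("close",(225,268,120,198),.011,.03)):
    Q=P[v0:v1,u0:u1].reshape(-1,3); Q=Q[(Q[:,2]>lo)&(Q[:,2]<hi)]
    if n=="posts": print(Q.round(3).tolist()); continue
    r=cv2.minAreaRect((Q[:,:2]*1000).astype(np.float32)); b=cv2.boxPoints(r)
    e=[b[1]-b[0],b[2]-b[1]]; l=max(e,key=np.linalg.norm)
    print(n,len(Q),"c",np.round(r[0],1),"size",np.round(r[1],1),"yaw",np.arctan2(l[1],l[0])%np.pi,"z",np.median(Q[:,2]))
print(P[300,120],P[110,300])
# side-view check
c=np.load("side.npy",allow_pickle=True).item(); P=cloud(c); z=P[...,2]
hsv=cv2.cvtColor(c["image"],cv2.COLOR_BGR2HSV)
m=(hsv[...,0]>50)&(hsv[...,0]<80)&(hsv[...,1]>120)&(z>.022)&(z<.04)
Q=P[m]
r=cv2.minAreaRect((Q[:,:2]*1000).astype(np.float32)); print("side fix",r)
E
```

```text
fix 2317 c [536.5 179.2] size [101.4 220.1] yaw 3.0577056 z 0.030343058451206772
[[0.601, 0.176, 0.078], [0.602, 0.174, 0.074], [0.6, 0.18, 0.07], [0.597, 0.175, 0.081], [0.597, 0.172, 0.083], [0.599, 0.171, 0.075], [0.595, 0.179, 0.077], [0.595, 0.176, 0.077], [0.594, 0.172, 0.08], [0.595, 0.17, 0.078], [0.597, 0.169, 0.069], [0.593, 0.176, 0.075], [0.592, 0.173, 0.076], [0.593, 0.171, 0.074], [0.595, 0.169, 0.065], [0.591, 0.175, 0.069], [0.591, 0.172, 0.069], [0.48, 0.185, 0.079], [0.48, 0.183, 0.077], [0.481, 0.181, 0.072], [0.477, 0.189, 0.076], [0.476, 0.185, 0.082], [0.477, 0.182, 0.079], [0.477, 0.18, 0.078], [0.478, 0.179, 0.068], [0.475, 0.189, 0.073], [0.474, 0.186, 0.078], [0.474, 0.182, 0.078], [0.474, 0.18, 0.077], [0.475, 0.178, 0.07], [0.471, 0.186, 0.075], [0.472, 0.183, 0.074], [0.472, 0.181, 0.071], [0.473, 0.18, 0.063]]
wide 907 c [ 554.8 -373.5] size [ 56.8 181.4] yaw 3.070083 z 0.019658634665491892
single 967 c [ 529.3 -205.6] size [179.9  54.9] yaw 0.03324973 z 0.020054241765952607
close 881 c [550.5 -38. ] size [ 54.1 180.3] yaw 2.93741 z 0.019990151369430054
[ 1.28322103e-01  3.40215107e-01 -3.30874166e-05] [ 0.71119649 -0.20936844 -0.00325581]
side fix ((0.0, 0.0), (0.0, 0.0), 0.0)
```

View pics/side.png

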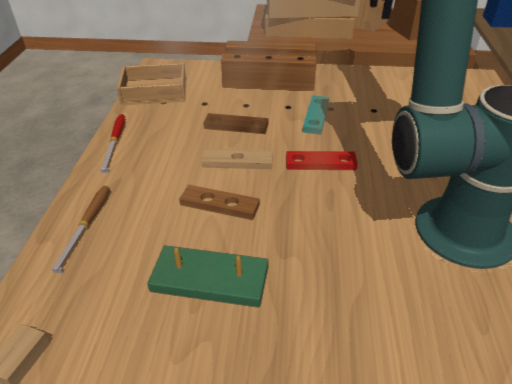

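The measured sizes match the given ones (fixture 101x220 mm, board 57x181 mm), and the post midpoint agrees with the base centre. Next I grasp the board and carry it to above the fixture.

```bash
cat >> h.py <<'E'
def down(yaw): return (R.from_euler("z",yaw)*R.from_euler("x",np.pi)).as_rotvec()
E
python3 - <<'E'
from h import *
o=down(-.0715); o2=down(-.0839)
manip.move_pose([.5548,-.3735,.12],o)
manip.move_linear([.5548,-.3735,.005],rate=.1)
s=manip.state(); print(s["clock"],s["tool_pos"],s["contact_force"])
manip.set_gripper(.04,force=30)
s=manip.state(); print("grip",s["gripper_width"],s["grasp_force"])
if s["gripper_width"]>.048:
    manip.move_linear([.5548,-.3735,.16],rate=.15)
    manip.move_pose([.5365,.179,.16],o2)
    s=manip.state(); print(s["clock"],s["tool_pos"],s["gripper_width"],s["contact_force"])
    c=cams.capture("side"); np.save("side2.npy",c,allow_pickle=True)
    cv2.imwrite("pics/side2.png",c["image"])
E
```

```text
3.2083 [ 0.55553515 -0.3740549   0.0060219 ] [-0.02781907  0.59421789 -0.23009035]
grip 0.03982059093322406 0.0
```

The fingers closed to 40 mm without gripping anything, so I'll look before moving on.

```bash
python3 - <<'E'
from h import *
s=manip.state(); print(s["tool_pos"],s["tcp_rot"],s["gripper_width"],s["contact_force"])
a=cams.capture("wrist"); b=cams.capture("side")
im=cv2.resize(b["image"][80:180,170:310],None,fx=4,fy=4)
x=np.zeros((400,512+560-272,3),np.uint8)
w=cv2.resize(a["image"],(400,300)); x[:300,:400]=w; x[:286,400:800]=cv2.resize(im,(400,286))
cv2.imwrite("pics/look1.png",x)
E
```

```text
[ 0.55480243 -0.37346679  0.00495748] [-3.13957808e+00  1.12148984e-01  8.78373675e-05] 0.03982059093322406 [-0.37985706  0.16150859  0.78198983]
```

View pics/look1.png

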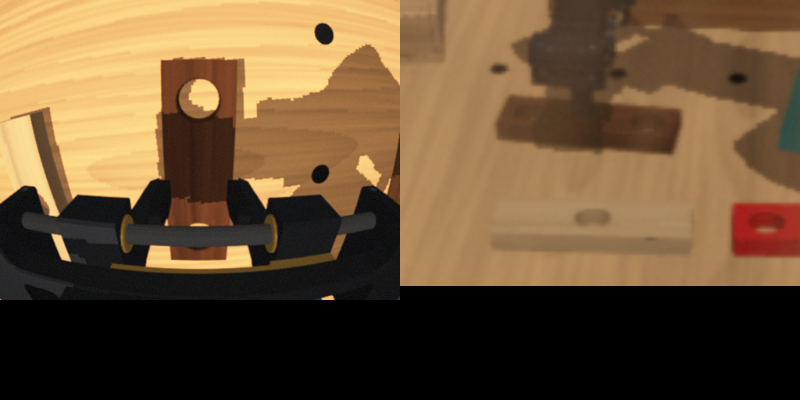

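The wrist view shows the finger tips at (160,185) and (235,185), along the board's edges. It isn't clear whether they straddle the board or hover over it. I'll squeeze further and look closer.

```bash
python3 - <<'E'
from h import *
a=cams.capture("wrist"); x=cv2.resize(a["image"][190:350,120:380],(650,400))
print(a["T_tool_cam"].round(3).tolist(),a["intrinsics"].tolist()); np.save("w1.npy",a,allow_pickle=True)
cv2.imwrite("pics/look2.png",x)
manip.set_gripper(.03,force=30); s=manip.state(); print(s["gripper_width"],s["grasp_force"],s["contact_force"],s["clock"])
E
```

```text
[[0.0, -0.954, -0.301, 0.078], [1.0, 0.0, 0.001, 0.001], [-0.0, -0.301, 0.954, -0.181], [0.0, 0.0, 0.0, 1.0]] [[297.3186396354542, 0.0, 254.19564492962226], [0.0, 297.3186396354542, 189.5782982038917], [0.0, 0.0, 1.0]]
0.02997326592724316 0.0 [ 0.0792929  -0.37480904 -0.58902744] 4.55
```

View pics/look2.png

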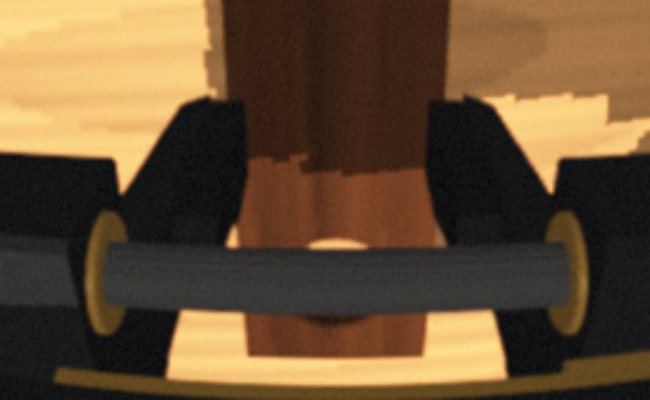

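The tips overlap the board's edges in the picture, so they may be above it. I'll measure the tip height from the wrist depth, using the existing frame plus one with the gripper open.

```bash
cat >> h.py <<'E'
def wcloud(c):
    z=c["z_map"].astype(float);K=c["intrinsics"]; v,u=np.indices(z.shape)
    a=(u-K[0,2])/K[0,0]; b=(v-K[1,2])/K[1,1]; r=np.hypot(a,b)+1e-9; t=np.tan(r)/r
    P=np.stack([a*t*z,b*t*z,z],-1); T=c["T_tool_cam"]
    return P@T[:3,:3].T+T[:3,3]
E
python3 - <<'E'
from h import *
def show(a):
    P=wcloud(a); 
    for v in (226,230,234,240,250):
        print(v,[(u,*(P[v,u]*1000).round(0).astype(int)) for u in (192,200,205,210,216,224,255,290,295,302,310,320)])
a=np.load("w1.npy",allow_pickle=True).item(); show(a)
manip.set_gripper(.085); print(manip.state()["gripper_width"])
b=cams.capture("wrist"); np.save("w2.npy",b,allow_pickle=True); P=wcloud(b)
cv2.imwrite("pics/look3.png",cv2.resize(b["image"],(800,600)))
print(manip.state()["tool_pos"])
E
```

```text
226 [(192, np.int64(-7), np.int64(-43), np.int64(5)), (200, np.int64(-7), np.int64(-37), np.int64(5)), (205, np.int64(-6), np.int64(-33), np.int64(4)), (210, np.int64(3), np.int64(-26), np.int64(-15)), (216, np.int64(2), np.int64(-23), np.int64(-15)), (224, np.int64(3), np.int64(-18), np.int64(-15)), (255, np.int64(3), np.int64(1), np.int64(-16)), (290, np.int64(3), np.int64(23), np.int64(-15)), (295, np.int64(3), np.int64(26), np.int64(-15)), (302, np.int64(-6), np.int64(34), np.int64(4)), (310, np.int64(-7), np.int64(40), np.int64(5)), (320, np.int64(-7), np.int64(47), np.int64(5))]
230 [(192, np.int64(-10), np.int64(-43), np.int64(5)), (200, np.int64(11), np.int64(-28), np.int64(-38)), (205, np.int64(9), np.int64(-26), np.int64(-35)), (210, np.int64(0), np.int64(-27), np.int64(-15)), (216, np.int64(0), np.int64(-23), np.int64(-15)), (224, np.int64(0), np.int64(-18), np.int64(-15)), (255, np.int64(1), np.int64(1), np.int64(-16)), (290, np.int64(0), np.int64(23), np.int64(-15)), (295, np.int64(0), np.int64(26), np.int64(-15)), (302, np.int64(10), np.int64(27), np.int64(-36)), (310, 
[... 1272 characters left out ...]
4(11), np.int64(33), np.int64(-51))]
250 [(192, np.int64(11), np.int64(-28), np.int64(-60)), (200, np.int64(10), np.int64(-25), np.int64(-58)), (205, np.int64(9), np.int64(-23), np.int64(-57)), (210, np.int64(9), np.int64(-20), np.int64(-57)), (216, np.int64(2), np.int64(-19), np.int64(-44)), (224, np.int64(-14), np.int64(-18), np.int64(-16)), (255, np.int64(-14), np.int64(1), np.int64(-15)), (290, np.int64(-3), np.int64(21), np.int64(-36)), (295, np.int64(7), np.int64(21), np.int64(-54)), (302, np.int64(9), np.int64(24), np.int64(-57)), (310, np.int64(9), np.int64(27), np.int64(-58)), (320, np.int64(11), np.int64(32), np.int64(-61))]
0.08505402780048132
[ 0.55481141 -0.37348409  0.00500578]
```

View pics/look3.png

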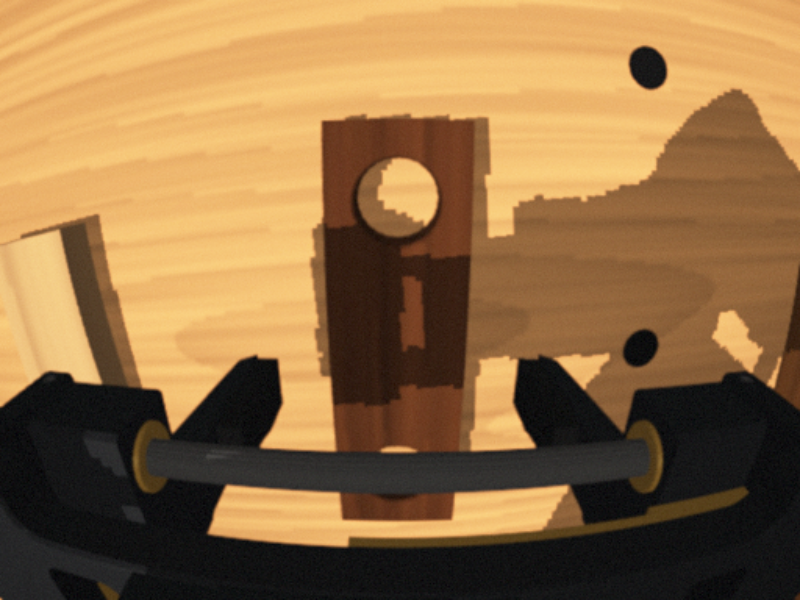

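By wrist depth the board top lies at tool z = -15 mm, which is right. The lowest visible point of the finger fronts is about -35 mm, so the tips seem to end roughly 30 mm short of the nominal TCP. I'll check this against the opening.

```bash
python3 - <<'E'
from h import *
def tip(P,img):
    g=img.max(-1)<70
    m=g&(P[...,0]>4)&(P[...,0]<16)&(abs(P[...,1])<60)&(P[...,2]<-17)&(P[...,2]>-75)
    for s in(-1,1):
        Q=P[m&(np.sign(P[...,1])==s)]*1000
        if len(Q): i=np.argsort(-Q[:,2]); print(s,len(Q),"lowest",Q[i[[0,5,20]]].round(0).tolist(),"inner y",np.percentile(abs(Q[:,1]),3).round(1))
for f in("w1","w2"):
    a=np.load(f+".npy",allow_pickle=True).item(); print(f); tip(wcloud(a),a["image"])
manip.move_linear([.5548,-.3735,.06],rate=.15)
manip.set_gripper(.0); print(manip.state()["gripper_width"])
a=cams.capture("wrist"); tip(wcloud(a),a["image"])
b=cams.capture("side"); 
x=np.zeros((400,800,3),np.uint8); x[:,:400]=cv2.resize(b["image"][60:160,180:280],(400,400)); x[:300,400:]=cv2.resize(a["image"],(400,300))
cv2.imwrite("pics/look4.png",x); print(manip.state()["clock"]); manip.set_gripper(.085)
E
```

```text
w1
w2
0.0004950463671425129
7.4
```

View pics/look4.png

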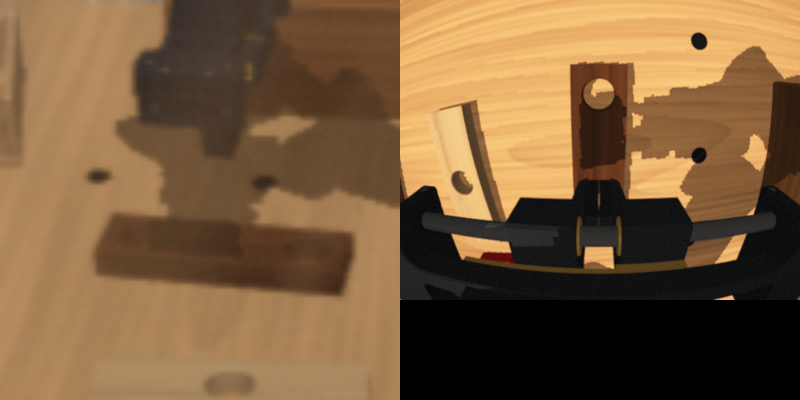

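The side view shows the shut finger tips at about (235,98), well above the board. I'll measure their height there.

```bash
python3 - <<'E'
from h import *
manip.set_gripper(0.0)
print(manip.state()["tool_pos"])
b=cams.capture("side"); P=cloud(b)
for v in range(88,104,2): print(v,[tuple((P[v,u]*1000).round(0).astype(int).tolist()) for u in (233,236,239)])
a=cams.capture("wrist"); Q=wcloud(a)*1000
for v in range(222,262,4): print(v,[tuple(Q[v,u].round(0).astype(int).tolist()) for u in (245,262)])
manip.set_gripper(.085); print(manip.state()["clock"])
E
```

```text
[ 0.55481312 -0.3735205   0.06001822]
88 [(546, -287, 170), (539, -286, 171), (531, -286, 171)]
90 [(547, -290, 163), (539, -287, 165), (530, -280, 169)]
92 [(559, -361, 117), (539, -288, 159), (531, -284, 161)]
94 [(558, -356, 114), (550, -356, 114), (545, -377, 103)]
96 [(559, -358, 106), (551, -358, 107), (545, -380, 94)]
98 [(559, -356, 101), (550, -354, 103), (567, -529, 2)]
100 [(584, -517, 1), (575, -517, 1), (566, -519, 1)]
102 [(583, -507, -1), (574, -507, 0), (564, -504, 2)]
222 [(-19, -7, 40), (-19, 7, 40)]
226 [(-23, -7, 41), (-22, 7, 40)]
230 [(-26, -7, 40), (-26, 7, 40)]
234 [(9, -4, -39), (9, 5, -40)]
238 [(9, -4, -44), (9, 5, -44)]
242 [(9, -4, -49), (10, 5, -49)]
246 [(9, -4, -53), (9, 5, -53)]
250 [(9, -4, -57), (8, 4, -55)]
254 [(10, -4, -61), (9, 4, -61)]
258 [(10, -3, -65), (9, 4, -65)]
11.35
```

Both cameras agree that the real finger tips sit about 36 mm behind the reported TCP. I'll shift the commanded heights down by that much and watch the contact force on the way.

```bash
python3 - <<'E'
from h import *
o2=down(-.0839)
x,y=.5548,-.3735
for z,r in((-.018,.12),(-.025,.05),(-.030,.05)):
    manip.move_linear([x,y,z],rate=r); f=manip.state()["contact_force"]; print(z,f.round(1))
    if abs(f[2])>8: break
manip.set_gripper(.04,force=30)
s=manip.state(); print("grip",s["gripper_width"],s["grasp_force"],s["clock"])
if s["gripper_width"]>.048:
    manip.move_linear([x,y,.085],rate=.15)
    manip.move_pose([.5365,.179,.085],o2)
    s=manip.state(); print(s["clock"],s["tool_pos"],s["gripper_width"],s["contact_force"])
    c=cams.capture("side"); np.save("side2.npy",c,allow_pickle=True)
    t=cams.capture("top"); np.save("top2.npy",t,allow_pickle=True)
    im=np.hstack([cv2.resize(c["image"][150:330,110:310],(400,360)),cv2.resize(t["image"][100:280,100:300],(400,360))])
    cv2.imwrite("pics/side2.png",im)
    Q=cloud(c); print([tuple((Q[v,u]*1000).round().astype(int).tolist()) for v,u in((200,150),(205,160),(210,240))])
E
```

```text
-0.018 [0.  0.6 0.4]
-0.025 [-0.4  0.8 -0.5]
-0.03 [-0.2  0.9  0.2]
grip 0.053904250179434336 29.9994358420372 13.2667
16.175 [0.53700504 0.17822784 0.08503305] 0.053390741367811995 [ 0.52054379 -0.38952875 -0.32634599]
[(721, -40, 0), (693, -25, -1), (499, -1, 22)]
```

View pics/side2.png

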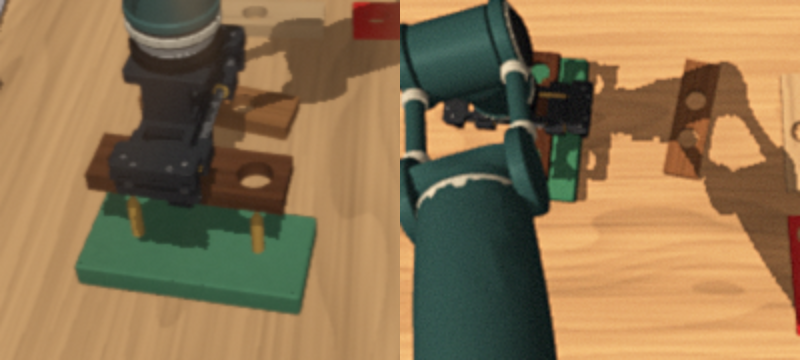

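The board is held level above the posts. In the side crop its right hole is at (255,175) and the right post at (258,215). I'll check the board's position from depth before lowering.

```bash
python3 - <<'E'
from h import *
for n in("side2","top2"):
    c=np.load(n+".npy",allow_pickle=True).item(); P=cloud(c); h=cv2.cvtColor(c["image"],cv2.COLOR_BGR2HSV)
    m=(P[...,2]>.125)&(P[...,2]<.148)&(h[...,0]<20)&(h[...,1]>70)&(abs(P[...,0]-.536)<.13)&(abs(P[...,1]-.179)<.06)
    Q=P[m]*1000
    if len(Q)<20: print(n,len(Q)); continue
    print(n,len(Q),"x",np.percentile(Q[:,0],[1,99]).round(0),"y",np.percentile(Q[:,1],[1,99]).round(0),"z",np.percentile(Q[:,2],[10,50,90]).round(0))
    for lo,hi in((.44,.47),(.60,.635)):
        q=Q[(Q[:,0]>lo*1000)&(Q[:,0]<hi*1000)]
        if len(q): print("  slice",lo,len(q),"y",np.percentile(q[:,1],[2,98]).round(0),"z",np.median(q[:,2]).round(0))
E
```

```text
side2 1237 x [448. 627.] y [148. 214.] z [129. 135. 137.]
  slice 0.44 315 y [160. 214.] z 135.0
  slice 0.6 270 y [148. 201.] z 135.0
top2 290 x [458. 624.] y [145. 178.] z [132. 135. 138.]
  slice 0.44 17 y [157. 164.] z 135.0
  slice 0.6 94 y [144. 178.] z 135.0
```

The held board is centred at about (537, 180) with yaw -0.08, level, with its underside at TCP + 30 mm. That puts it within 2 mm of the posts, so I'll lower it.

```bash
python3 - <<'E'
from h import *
x,y=.5363,.1785
manip.move_linear([x,y,.055],rate=.1)
ok=True
for z in(.042,.030,.018,.009,.003,.001):
    manip.move_linear([x,y,z],rate=.06); s=manip.state(); f=s["contact_force"]; print(z,s["tool_pos"].round(4),f.round(1))
    if np.linalg.norm(f)>10: ok=z<.01; break
if ok:
    manip.set_gripper(.075); manip.dwell(.2)
    manip.move_linear([x,y,.13],rate=.2)
    manip.move_pose([.45,-.1,.25],down(0))
c=cams.capture("side"); t=cams.capture("top"); print(manip.state()["clock"])
cv2.imwrite("pics/end.png",np.hstack([cv2.resize(c["image"][150:330,110:310],(400,360)),cv2.resize(t["image"][80:260,130:330],(400,360))]))
P=cloud(c); h=cv2.cvtColor(c["image"],cv2.COLOR_BGR2HSV)
m=(P[...,2]>.046)&(P[...,2]<.056)&(h[...,0]<20)&(abs(P[...,0]-.536)<.13)&(abs(P[...,1]-.179)<.06)
Q=P[m]*1000
if len(Q)>50: print(cv2.minAreaRect(Q[:,:2].astype(np.float32)),np.percentile(Q[:,2],[5,50,95]), np.linalg.lstsq(np.c_[Q[:,:2],np.ones(len(Q))],Q[:,2],rcond=None)[0])
E
```

```text
0.042 [0.5359 0.1784 0.0415] [-0.8 -0.1 -0. ]
0.03 [0.5357 0.1783 0.0293] [-0.   0.3 -1.2]
0.018 [0.5356 0.1783 0.0173] [ 0.5 -0.4 -1.1]
0.009 [0.5357 0.1783 0.0083] [ 0.7 -0.5 -0.1]
0.003 [0.5359 0.1784 0.0025] [ 0.5  0.8 -0.8]
0.001 [0.5363 0.1785 0.0009] [-0.2 -0.6 -2.1]
21.3833
((537.2232666015625, 180.2552490234375), (56.472084045410156, 180.7683563232422), 84.85563659667969) [47.73824922 50.25586435 52.34522234] [-1.33871515e-03 -7.34774330e-03  5.22462106e+01]
```

View pics/end.png

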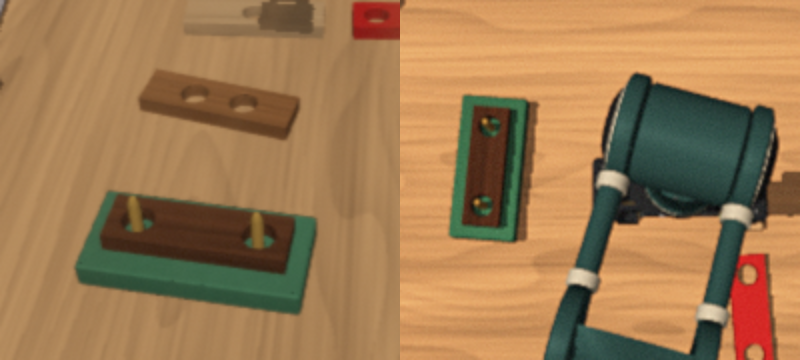

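The board lies flat on the base with both posts through its holes: left post at (135,215) and right post at (257,232) in the side crop. Its top is at 50 mm and its centre is within 2 mm, and the other boards haven't moved.

```bash
python3 -c "
from cell import order
print(order.close_job())"
```

```text
the job is handed in; nothing more can be done
None
```

The wide board is threaded over both posts and lies flat on the fixture base, within about 2 mm of centre; it is released, the other two boards were left alone, and the job was handed in at about 21 s with no verdict returned.

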